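# Change over two pebble-drilling vices

## Task

Change over the two pebble vices on the bench. Squeeze the handles of the open vice together until they snap over centre and stay locked on the undrilled pebble between its jaws. Pull the release lever of the locked vice so that it springs open, lift out its drilled pebble and lay it, without dropping it, on the floor of the grey tray with the finished ones; leave everything else on the bench where it lies.

Things in the scene. Friction and masses are not known exactly. Their poses are not given: they have to be found in the camera images.
- open_vice: OPEN vice: steel locking C-clamp pliers welded flat on a dark base plate (180 x 116 x 10; all lengths in mm) fixed to the bench. Mid-plane 48 up. Origin on the bench 28 behind the jaw pivot, under the pliers' middle line; x = level from handles to jaws, y = from the moving handle to the fixed one, z up. Plate spans x -30 to 150. Both handles end at x -90.
- open_vice_fixed_handle (a point): Squeezing place on the open vice's fixed handle: middle of the handle (13 thick across y, 20 tall: 38 to 58 above the bench), at x -50, y 16, z 48 of the vice; axes as the vice's. Under the squeezing place there is only bench. This handle does not give.
- open_vice_moving_handle (a point): Squeezing place on the open vice's moving handle, opposite the fixed one: middle of the handle (13 thick, 20 tall), 48 above the bench; it turns with the handle. Over their outer faces the handles measure 66 here when open, 45 when locked: this one must come 21 nearer.
- open_vice_handle (a joint): Moving handle of the open vice, rad: 0 = squeezed and locked on its stop, about 0.08 = dead centre of the toggle, 0.35 = fully open (start). Before centre a spring opens it; past centre the strained frame holds it locked. Squeezing at the two places takes 2 to 6 N, most when the pad bears on the stone at 56 to 60 over the handles; at about 53 it snaps to 0 and stays. A squeeze with 20 N is safe.
- open_vice_rest (a point): Centre of the top of the wooden, rubber-faced block (28 along x, 26 along y) between the open vice's jaws, at x 110, y 0, z 34 of the vice, axes as the vice's. Round pads 20 across come from +y (fixed) and -y (moving), 48 above the bench. A clamped pebble's centre is 14 above this point.
- blank_center (a point): Centre of the undrilled grey pebble on the rest between the open vice's jaws: 48 long (its x, along the pliers), 36 wide, 28 high, 60 to 100 g. It starts up to 4 off home; the closing jaw itself pushes it home against the fixed pad.
- locked_vice: LOCKED vice, same make, frame and sizes as the open one: clamped on the drilled pebble, handles together. Behind the handle ends the tail of its release lever stands free (centre x -116, y -3, z 48 of the vice). Its stone rest is at x 110, y 0, top 34 above the bench.
- locked_vice_lever_tail (a point): Middle of the release lever's tail: steel paddle 8 thick across y, 18 tall (39 to 57 above the bench), 36 long along x, only bench below. Axes as the vice's at the start. Pull it level to the vice's -y: 4 free play, then up to 6 N; after 12 to 18 the handle passes centre and the vice springs open, its tail ending 40 from its start.
- locked_vice_lever (a joint): Release lever of the locked vice, rad: 0 = at rest, grows as its tail is pulled to the vice's -y, end of travel 0.40; springs back when let go. It turns on the moving handle, 63 ahead of the tail's middle.
- locked_vice_handle (a joint): Moving handle of the locked vice, rad: 0 = locked (start), 0.35 = fully open, where its spring keeps it once released.
- drilled_center (a point): Centre of the drilled pebble in the locked vice, 48 above the bench: 48 long (its x, along the pliers), 36 wide, 28 high, 60 to 100 g, 12 mm drill hole in its top. It stands on a rest 28 long, top 34 above the bench. 30 of free room before both ends, no jaw within 30 to either side of the middle line there: take it from above by its ends. Vice open, the moving pad is about 5 off it.
- drilled: The same drilled pebble; origin at its centre.
- tray: Grey plastic tray for finished stones, fixed: 220 along x, 130 along y, 45 high, walls and floor 4 thick. Origin at the centre of its underside, z up. Two finished stones lie in its +x half; its -x half is empty.
- tray_free (a point): Point on the tray's floor (4 above the bench) in the middle of the empty half, 45 to -x of the tray's middle; axes as the tray's.
- pebble_a: Loose pebble 58 x 40 x 30 on the bench beyond the vices, to be left; origin at its centre.
- core_bit_a: Copper-coloured core drill bit with brass collar, 150 long, 18 thick, on the bench beyond the vices, to be left; origin under its collar.
- spanner: Steel spanner 170 long, lying flat beyond the tray, to be left; origin at its middle.
Mind the look-alikes: they are no part of the job. Leave any blue look-alike of the part that bears blank_center alone.

How it is judged:
By the outcome, as a careful person would: the job done as asked, in the order asked, and still so for the second after the job is handed in, with the robot touching nothing.
It also fails if it takes over 69 s, if anything falls off the work surface, if the arm or the gripper's body presses on something with over 40 N, if the wrist force passes 120 N, or if a joint passes its speed limit or range.

## Robot

A 6-joint arm with a two-finger parallel gripper is mounted at the origin on the work surface. World frame = base frame: x ahead of the robot, y to its left, z up, the work surface at z = 0. Lengths are in m, angles in rad, forces in N, time in s.
With the tool pointing down it reaches from about 0.425 to 0.95 m from the base axis. Payload 3.5 kg.
Tool frame: the origin (TCP) lies midway between the tips of the shut fingers; the grasp point (between the pads) lies 19 mm behind it; z points along the fingers, y is the line along which they close (so a half turn about z gives the same grasp; the last joint's range is limited). The gripper opens to 85 mm and grips with 20 to 120 N. Pads are 22 mm wide; open, the fingers measure 114 mm over their backs; the gripper's body (76 mm by 85 mm) begins 54 mm behind the grasp point. The pads swing forward as they close: fully open they stand 13 mm farther back than shut.
Start: joints at [-1.271, 0.286, 1.577, -0, 1.279, -0.15], TCP at [0.294, -0.608, 0.231] pointing down, gripper open.
Joint ranges: [-2.77, 2.77], [-0.9, 2.22], [0.21, 2.48], [-1.53, 4.67], [0.24, 2.81], [-2.84, 2.84]. Speed limits (rad/s): [2.79, 2.79, 3.14, 3.14, 3.14, 3.14].

## Interface

Orientations are given as a unit quaternion [x, y, z, w].
In Python, from plant import ctrl gives the robot as it stands.
- The arm moves only by the tool arm_command, never from a script. Its argument "steps" is one flat list of numbers, 5 for each row, row after row: the opening in per cent of the stroke, from 0 (shut) to 100 (fully open), then the shift along the tool's x, y, z each as a share of 25 mm, from -1 to 1, then the turn about the tool's z as a share of 0.1 rad, from -1 to 1. In form: [grip, tx, ty, tz, spin, grip, tx, ty, tz, spin, ...]. A call has 1 to 8 rows; each row shifts and turns the commanded pose from where the row before left it, along the tool's axes as they then stand; what a row does not reach is not made up. A row lasts 1/12 s, in which the tool goes at most 41.7 mm and 7.16 degrees, less where a joint would pass 70% of its speed; a pose out of reach is approached as far as the arm can. A call with a number of a shift or a turn outside -1 to 1 is refused whole. A call with a gripper value outside its range is refused whole. The fingers move at their own pace and stop on an object; "squeeze" is the grip in N (left out, the last holds). Time passes only in rows, so rows that do not move let the fingers close. It gives the time, the measured TCP pose, the force, the opening and the grip force at its end, in the units of the state.
- ctrl.get_state(): the state, without advancing time (a new reading comes with each control period).
- ctrl.read_camera(name): name is "side" or "top" or "wrist"; returns the picture (384x512x3 uint8, red, green, blue); there is no depth.
- ctrl.camera_model(name): a dict with "intrinsics" (3x3 intrinsics, pixels), "rvec" (rotation vector, rad) and "tvec" (3), from world to camera coordinates, as OpenCV has them. Camera axes: x right, y down, z forward; pixel columns grow to the right and rows downward; lengths in m; the calibration is good to about 2 mm. A picture is of the moment at which its call begins: read the wrist's pose just before it. camera_model takes no time and is no camera call; for the wrist camera it gives the pose at the moment of the call.
- ctrl.sign_off(): hands the job in; it is judged then, once.
The state is a dict: "time": time; "qpos": joint angles; "dq": joint speeds; "joint_efforts": joint torques, N m; "eef_pos": TCP position; "tcp_rot": TCP orientation; "contact_force": force on the tool from outside, world axes, zero at the start; "wrist_torque": the same for the moment, N m; "opening": opening from 0.0 (shut) to 1.0 (fully open); "finger_force": force on a finger pad.
Only numpy, scipy, OpenCV 4.12 (cv2) and the standard library are available. Lean on these libraries where they do the work, as an engineer would, in place of code of your own. Each camera call takes 0.05 s, during which the arm holds its last target. There are 200 camera calls.

## Working session

There is one attempt and no reset: what is moved stays moved. The work goes in short steps, Python scripts to look and compute and a tool call to move; the robot and the scene stay as the last step left them, time stands still between calls to the robot, and variables do not carry over. Pictures are saved under pics/ and viewed, at most 11 in all, crops included, and the job is handed in when it is done.

Besides the shell and the picture viewer there is one more tool, called after ">>>" in YAML: its name, and indented under it one key for each argument. arm_command: Moves the arm, as the interface text tells. Its arguments: {"type":"object","properties":{"steps":{"type":"array","items":{"type":"number"}},"squeeze":{"type":"number"}},"required":["steps"]}

```bash
mkdir -p pics; ls; cat > h.py <<'E'
import numpy as np, cv2
from plant import ctrl
def model(n):
    m=ctrl.camera_model(n); R=cv2.Rodrigues(np.array(m["rvec"],float))[0]
    return np.array(m["intrinsics"],float),R,np.array(m["tvec"],float).ravel()
def px2w(n,u,v,z,M=None):
    K,R,t=M or model(n); d=R.T@np.linalg.solve(K,[u,v,1.]); c=-R.T@t
    return c+d*(z-c[2])/d[2]
def w2px(n,p,M=None):
    K,R,t=M or model(n); q=K@(R@np.array(p,float)+t); return q[:2]/q[2]
def snap(n,f,crop=None,s=1):
    im=ctrl.read_camera(n)[:,:,::-1]
    cv2.imwrite('pics/raw_'+f,im)
    if crop: a,b,c,d=crop; im=im[b:d,a:c]
    if s!=1: im=cv2.resize(im,None,fx=s,fy=s,interpolation=cv2.INTER_CUBIC)
    cv2.imwrite('pics/'+f,im)
E
python3 - <<'E'
from h import *
snap('top','t1.png',s=1.56); snap('side','s1.png',s=1.56)
for n in('top','side','wrist'):
    K,R,t=model(n);print(n,K[0,0],-R.T@t,R.round(2).tolist())
s=ctrl.get_state();print(s)
E
```

```text
pics
top 463.3689876881424 [0.28990362 0.06303918 1.34918484] [[0.03, -1.0, 0.0], [-0.97, -0.03, -0.23], [0.23, 0.01, -0.97]]
side 346.4542616795157 [0.18897036 0.57652024 0.74470481] [[-0.78, -0.62, 0.0], [-0.45, 0.56, -0.7], [0.44, -0.55, -0.71]]
wrist 329.74049949470214 [ 0.36018054 -0.57555271  0.3710004 ] [[0.43, -0.9, -0.0], [-0.86, -0.42, 0.29], [-0.26, -0.12, -0.96]]
{'time': 0.1, 'qpos': array([-1.27099494e+00,  2.87104218e-01,  1.57802788e+00,  2.72061436e-05,
        1.27859538e+00, -1.50005806e-01]), 'dq': array([ 0.00253326, -0.00060448, -0.00182679,  0.00026449, -0.00036611,
        0.00080022]), 'joint_efforts': array([ 1.29757558e-03, -4.07297266e+01, -2.93698740e+01, -1.02176484e-04,
        3.39698083e-03,  6.89619188e-07]), 'eef_pos': array([ 0.29333734, -0.60727426,  0.23006887]), 'tcp_rot': array([ 9.74815933e-01,  2.23008426e-01, -6.68862914e-05, -1.06539373e-03]), 'contact_force': array([ 0.29231055, -0.05139826,  0.12611369]), 'wrist_torque': array([-0.00783956,  0.0034669 ,  0.01663578]), 'finger_force': 0.0, 'opening': 0.9988253337820052}
```

View pics/t1.png

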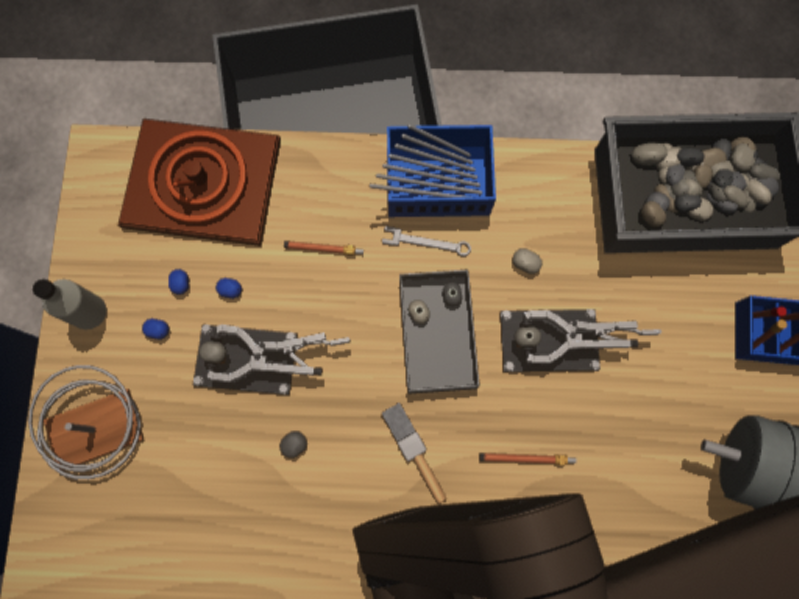

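View pics/s1.png

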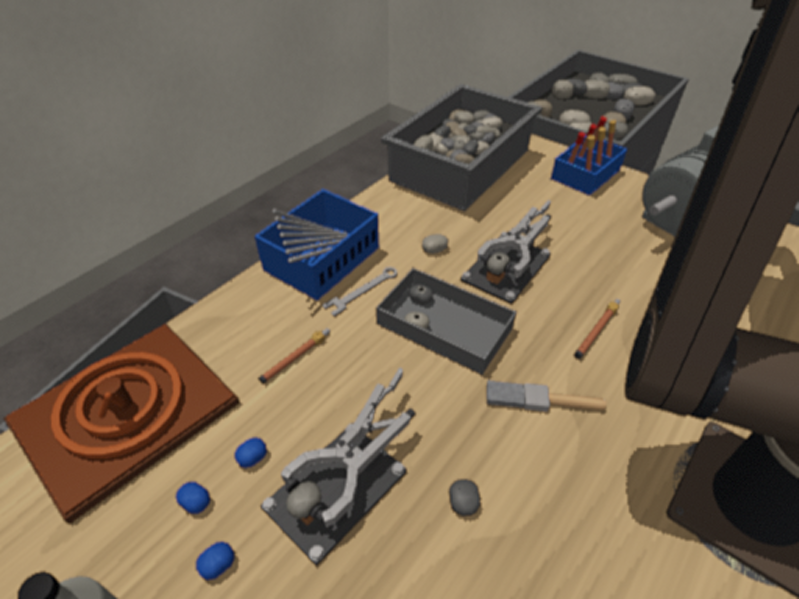

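```bash
python3 - <<'E'
from h import *
im=cv2.imread('pics/raw_t1.png')
a=im[195:265,115:235];b=im[185:255,315:435]
print(a.shape)
o=np.vstack([cv2.resize(k,None,fx=5,fy=4.2*5/4.2,interpolation=cv2.INTER_CUBIC)[:300+50] for k in(a,b)])
o=np.vstack([cv2.resize(k,None,fx=4.2,fy=4.2,interpolation=cv2.INTER_CUBIC) for k in(a,b)])
cv2.imwrite('pics/c1.png',o)
E
```

```text
(70, 120, 3)
```

View pics/c1.png

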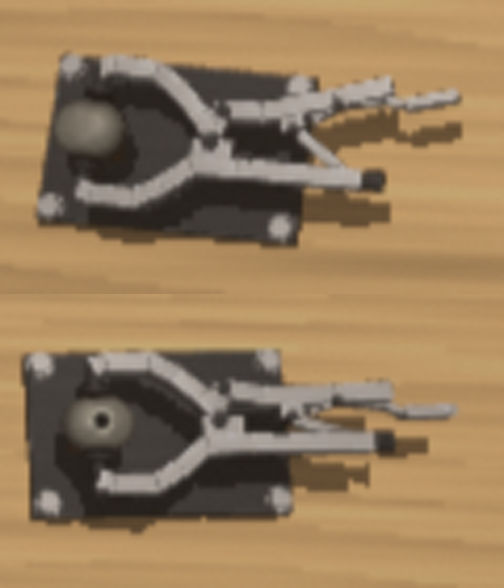

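```bash
cat > fit.py <<'E'
from h import *
def fit(L,W):
    L=np.array(L,float);W=np.array(W)[:,:2];a=L.mean(0);b=W.mean(0)
    U,S,V=np.linalg.svd((L-a).T@(W-b));R=(U@np.diag([1,np.linalg.det(U@V)])@V).T
    t=b-R@a;return R,t,np.abs((R@L.T).T+t-W).max()
E
python3 - <<'E'
from fit import *
M=model('top')
L=[(.15,-.058),(-.03,-.058),(-.03,.058),(.15,.058)]
for n,c,o in(('open',[(62,55),(318,78),(297,245),(38,225)],(115,195)),('lock',[(22,352-294),(282,348-294),(292,516-294),(32,520-294)],(315,185))):
    W=[px2w('top',u/4.2+o[0],v/4.2+o[1],.01,M) for u,v in c]
    R,t,e=fit(L,W); yaw=np.arctan2(R[1,0],R[0,0])
    print(n,t,yaw,e)
    for nm,p in(('fix',(-.05,.016)),('rest',(.11,0)),('tail',(-.116,-.003)),('fixend',(-.09,.016))):
        w=R@np.array(p)+t; q=w2px('top',[*w,.058 if nm!='rest' else .062],M); print(nm,w,(q-np.array(o))*4.2)
c=[(400,272),(468,268),(479,388),(408,393)]
W=[px2w('top',u/1.5625,v/1.5625,.045,M) for u,v in c]
R,t,e=fit([(.11,.065),(.11,-.065),(-.11,-.065),(-.11,.065)],W)
print('tray',t,np.arctan2(R[1,0],R[0,0]),e,R@np.array([-.045,0])+t)
E
```

```text
open [0.47290602 0.2888052 ] 1.5209827296357348 0.001605166570501415
fix [0.45443621 0.23966391] [325.11363301 176.9694455 ]
rest [0.47838324 0.39866875] [ 88.55565034 132.33805731]
tail [0.47012631 0.17279971] [426.71280532 156.94239521]
fixend [0.45244449 0.19971353] [384.89656274 181.98601106]
lock [ 0.535115   -0.27827658] 1.6186732148665204 0.0018758417909088831
fix [ 0.52152626 -0.32898503] [336.86174197 148.17725436]
rest [ 0.52985055 -0.16840263] [ 98.68062027 126.88340791]
tail [ 0.54366316 -0.39400009] [432.20650953 118.99858344]
fixend [ 0.5234406  -0.36893919] [396.29122141 147.36515766]
tray [ 0.54076918 -0.00632727] 0.09849127747871536 0.002771391032501014 [ 0.49598727 -0.01075221]
```

>>> arm_command:
  steps: [100,0,0,0,-1,100,0,0,0,-1,100,0,0,0,-1,100,0,0,0,-1,100,0,0,0,-1,100,0,0,0,-1,100,0,0,0,-1,100,0,0,0,-1]

```text
time: 0.77
eef_pos: [0.2934, -0.6074, 0.2305]
tcp_rot: [0.81, 0.587, 0.0, -0.001]
contact_force: [-0.1, 0.5, -0.1]
opening: 1.0
finger_force: 0.0
```

>>> arm_command:
  steps: [100,0,0,0,-1,100,0,0,0,-1,100,0,0,0,-0.7,100,0.8,0.8,0,0,100,0.8,0.8,0,0,100,0.8,0.8,0,0,100,0.8,0.8,0,0,100,0.8,0.8,0,0]

```text
time: 1.43
eef_pos: [0.3991, -0.5118, 0.2306]
tcp_rot: [0.725, 0.689, 0.0, -0.001]
contact_force: [0.0, -0.4, -0.8]
opening: 0.997
finger_force: 0.0
```

>>> arm_command:
  steps: [100,0.8,0.8,0,0,100,0.8,0.8,0,0,100,0.8,0.8,0,0,100,1,0.3,0,0,100,1,0.3,0,0,100,1,0,0,0,100,1,0,0,0,100,1,0,0,0]

```text
time: 2.1
eef_pos: [0.4827, -0.3305, 0.2305]
tcp_rot: [0.725, 0.689, 0.0, -0.001]
contact_force: [-0.4, -0.4, -0.1]
opening: 1.002
finger_force: 0.0
```

```bash
cat > go.py <<'E'
import sys
from h import *
V={'o':(np.array([.4729,.2888]),1.521),'l':(np.array([.5351,-.2783]),1.6187),'t':(np.array([.5408,-.0063]),.0985)}
def R2(a): return np.array([[np.cos(a),-np.sin(a)],[np.sin(a),np.cos(a)]])
def P(v,x,y): return V[v][0]+R2(V[v][1])@[x,y]
def delta(w,z,psi):
    s=ctrl.get_state(); q=s['tcp_rot']; R=cv2.Rodrigues(np.zeros(3))[0]
    from scipy.spatial.transform import Rotation as T
    R=T.from_quat(q).as_matrix(); ps=np.arctan2(R[1,0],R[0,0])
    d=R.T@(np.array([*w,z])-s['eef_pos'])
    print('t %.2f pos'%s['time'],s['eef_pos'].round(4),'psi %.4f'%ps,'rows xyz',(d/.025).round(2),'spin',round(-(psi-ps)/.1,2),'F',s['contact_force'].round(1),'op %.3f'%s['opening'],'q',s['qpos'].round(2))
E
python3 - <<'E'
from go import *
delta(P('o',-.05,-.0105),.15,1.521)
E
```

```text
t 2.10 pos [ 0.4827 -0.3305  0.2305] psi 1.5200 rows xyz [22.72 -1.22  3.24] spin -0.01 F [-0.4 -0.4 -0.1] op 1.002 q [-0.77  0.09  1.8   0.    1.25 -0.72]
```

>>> arm_command:
  steps: [100,1,0,0,0,100,1,0,0,0,100,1,0,0,0,100,1,0,0,0,100,1,0,0,0,100,1,0,0,0,100,1,0,0,0,100,1,0,0,0]

```text
time: 2.77
eef_pos: [0.4926, -0.131, 0.2308]
tcp_rot: [0.725, 0.689, -0.0, -0.0]
contact_force: [0.1, -0.2, -0.3]
opening: 0.997
finger_force: 0.0
```

>>> arm_command:
  steps: [100,1,0,0,0,100,1,0,0,0,100,1,0,0,0,100,1,0,0,0,100,1,0,0,0,100,1,0,0,0,100,1,0,0,0,100,1,0,0,0]

```text
time: 3.43
eef_pos: [0.5027, 0.0686, 0.2308]
tcp_rot: [0.725, 0.689, -0.0, -0.0]
contact_force: [0.2, 0.1, 0.0]
opening: 1.003
finger_force: 0.0
```

>>> arm_command:
  steps: [100,1,0,0,0,100,1,-0.2,0,0,100,1,-0.3,0,0,100,1,-0.3,0,0,100,1,-0.3,0,0,100,0.7,0,0,0,100,0,0,0,0,100,0,0,0,0]

```text
time: 4.1
eef_pos: [0.4825, 0.2115, 0.2308]
tcp_rot: [0.724, 0.69, -0.001, -0.0]
contact_force: [0.0, -0.3, -0.5]
opening: 0.996
finger_force: 0.0
```

```bash
python3 - <<'E'
from go import *
delta(P('o',-.05,-.0105),.15,1.521)
M=model('wrist'); np.savez('m1.npz',K=M[0],R=M[1],t=M[2])
snap('wrist','w1.png',s=1.56)
for nm,p in(('fixend',(-.09,.016,.048)),('fix',(-.05,.016,.058)),('c00',(-.03,-.058,.01)),('c01',(-.03,.058,.01)),('pivot',(.028,0,.058)),('mov',(-.05,-.037,.058))):
    print(nm,w2px('wrist',[*P('o',*p[:2]),p[2]],M)*1.5625)
E
```

```text
t 4.10 pos [0.4825 0.2115 0.2308] psi 1.5219 rows xyz [ 1.07 -0.11  3.23] spin 0.01 F [ 0.  -0.3 -0.5] op 0.996 q [ 0.22 -0.04  1.94 -0.    1.25  0.27]
fixend [351.56688096 287.61446619]
fix [348.54652567 228.45587123]
c00 [461.83637263 189.00774442]
c01 [293.05705766 188.84776753]
pivot [373.20825307  90.6472258 ]
mov [435.53363313 228.54604263]
```

View pics/w1.png

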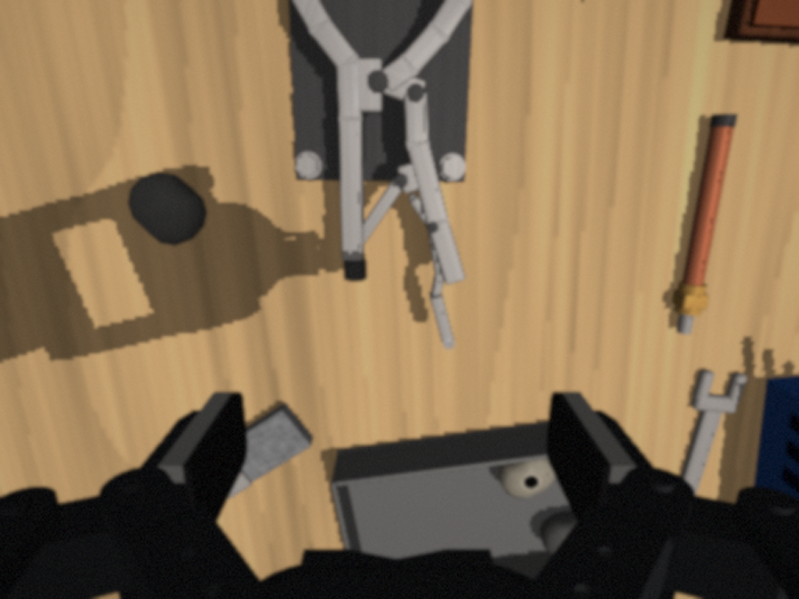

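```bash
python3 - <<'E'
from go import *
p=P('o',.004,-.0015);print(p)
s=open('go.py').read().replace(".4729,.2888","%.4f,%.4f"%tuple(p));open('go.py','w').write(s)
V['o']=(p,1.521)
delta(P('o',-.05,-.0105),.085,1.521)
E
```

```text
[0.47459724 0.29272038]
t 4.15 pos [0.4827 0.2108 0.2309] psi 1.5205 rows xyz [ 1.26 -0.06  5.83] spin -0.0 F [ 0.3 -0.1  0. ] op 0.997 q [ 0.22 -0.04  1.94 -0.    1.25  0.27]
```

>>> arm_command:
  steps: [100,0.6,-0.06,0.9,0,100,0.66,0,1,0,100,0,0,1,0,100,0,0,1,0,100,0,0,1,0,100,0,0,0.93,0,100,0,0,0,0,100,0,0,0,0]

```text
time: 4.82
eef_pos: [0.4823, 0.2413, 0.0844]
tcp_rot: [0.725, 0.688, -0.002, -0.001]
contact_force: [0.3, 0.6, 0.1]
opening: 0.998
finger_force: 0.0
```

```bash
python3 - <<'E'
from go import *
delta(P('o',-.05,-.0105),.028,1.521)
M=model('wrist')
snap('wrist','w2.png',s=1.56)
for nm,p in(('fixend',(-.09,.016,.058)),('fix',(-.05,.016,.058)),('fixout',(-.05,.0225,.048)),('movout',(-.05,-.0435,.048)),('mov',(-.05,-.037,.058))):
    print(nm,w2px('wrist',[*P('o',*p[:2]),p[2]],M)*1.5625)
E
```

```text
t 4.82 pos [0.4823 0.2413 0.0844] psi 1.5183 rows xyz [0.04 0.02 2.25] spin -0.03 F [0.3 0.6 0.1] op 0.998 q [ 0.28  0.16  2.01 -0.    0.97  0.33]
fixend [326.58102018 462.82099916]
fix [321.78028632 364.20437772]
fixout [308.12079844 353.34880272]
movout [486.41592856 353.17868778]
mov [472.52101164 364.07534496]
```

View pics/w2.png

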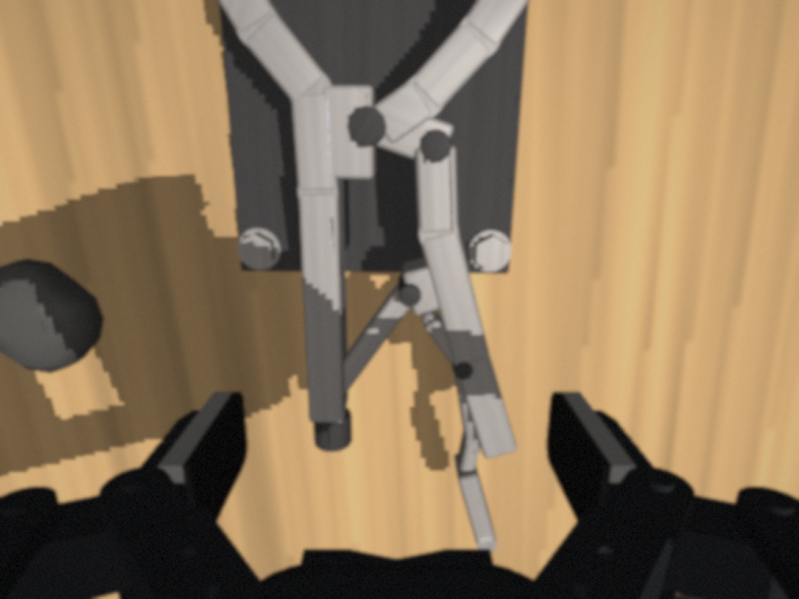

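>>> arm_command:
  steps: [100,0.16,0,0.8,0,100,0,0,0.8,0,100,0,0,0.75,0,100,0,0,0,0,100,0,0,0,0]
  squeeze: 20

```text
time: 5.28
eef_pos: [0.4841, 0.2465, 0.028]
tcp_rot: [0.725, 0.689, 0.0, 0.0]
contact_force: [0.4, 0.6, 0.1]
opening: 1.0
finger_force: 0.0
```

>>> arm_command:
  steps: [90,0,0,0,0,82,0,0,0,0,78,0,0,0,0,78,0,0,0,0]

```text
time: 5.62
eef_pos: [0.4833, 0.2471, 0.0291]
tcp_rot: [0.725, 0.689, -0.0, -0.0]
contact_force: [-3.9, -0.4, 6.3]
opening: 0.78
finger_force: 6.3
```

>>> arm_command:
  steps: [76,0,-0.12,0,0,73,0,-0.06,0,0,70,0,-0.05,0,0,68,0,-0.04,0,0,68,0,0,0,0]

```text
time: 6.03
eef_pos: [0.4792, 0.2476, 0.0299]
tcp_rot: [0.725, 0.689, 0.003, 0.002]
contact_force: [0.3, -0.9, 6.6]
opening: 0.681
finger_force: 7.8
```

>>> arm_command:
  steps: [66,0,-0.04,-0.05,0,64,0,-0.04,-0.05,0,62,0,-0.04,0,0,60,0,-0.04,0,0,57,0,-0.05,0,0,54,0,-0.05,0,0,53,0,0,0,0,53,0,0,0,0]

```text
time: 6.7
eef_pos: [0.4727, 0.2471, 0.0299]
tcp_rot: [0.725, 0.689, 0.003, 0.002]
contact_force: [9.0, -1.3, -1.7]
opening: 0.533
finger_force: 6.5
```

>>> arm_command:
  steps: [52,0,0.05,0,0,51,0,0.03,0,0,50,0,0,0,0,50,0,0,0,0]

```text
time: 7.03
eef_pos: [0.4724, 0.2471, 0.0299]
tcp_rot: [0.725, 0.689, 0.0, 0.0]
contact_force: [1.4, -2.4, 5.4]
opening: 0.528
finger_force: 19.8
```

>>> arm_command:
  steps: [60,0,0,0,0,70,0,-0.1,0,0,80,0,-0.1,0,0,85,0,0,0,0,85,0,0,0,0]

```text
time: 7.45
eef_pos: [0.4658, 0.2474, 0.0286]
tcp_rot: [0.725, 0.689, -0.001, -0.001]
contact_force: [1.0, -0.1, -0.5]
opening: 0.848
finger_force: 0.0
```

>>> arm_command:
  steps: [90,0,0,-0.6,0,100,0,0,-1,0,100,0,0,-1,0,100,0,0,-1,0,100,0,0,-1,0,100,0,0,-1,0,100,-0.5,0,-1,0,100,-1,0,0,0]

```text
time: 8.12
eef_pos: [0.468, 0.2119, 0.2005]
tcp_rot: [0.724, 0.69, 0.005, 0.002]
contact_force: [0.3, -0.3, 0.7]
opening: 0.999
finger_force: 0.0
```

```bash
python3 - <<'E'
from go import *
delta(P('l',-.116,-.003),.2,1.6187)
snap('wrist','w3.png')
snap('top','t2.png')
a=cv2.resize(cv2.imread('pics/raw_t2.png')[190:270,110:240],(650,400),interpolation=cv2.INTER_CUBIC)
cv2.imwrite('pics/t2c.png',a)
E
```

```text
t 8.12 pos [0.468  0.2119 0.2005] psi 1.5229 rows xyz [-24.06   4.18  -0.03] spin -0.96 F [ 0.3 -0.3  0.7] op 0.999 q [ 0.23 -0.05  2.    0.    1.18  0.27]
```

View pics/w3.png

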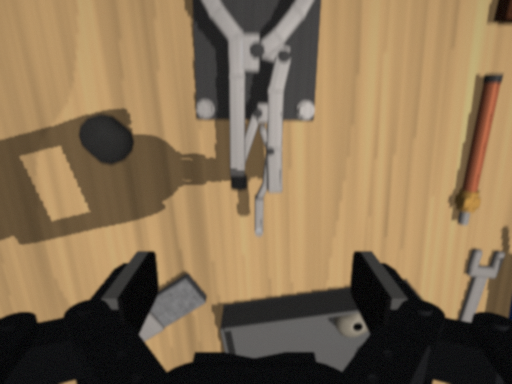

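>>> arm_command:
  steps: [100,-1,0.4,0,-0.4,50,-1,0.4,0,-0.3,0,-1,0.4,0,-0.26,0,-1,0.4,0,0,0,-1,0.4,0,0,0,-1,0.4,0,0,0,-1,0,0,0,0,-1,0,0,0]

```text
time: 8.88
eef_pos: [0.5295, 0.0104, 0.193]
tcp_rot: [0.691, 0.723, -0.0, -0.001]
contact_force: [0.9, 0.7, -0.1]
opening: 0.005
finger_force: 0.0
```

>>> arm_command:
  steps: [0,-1,0,0,0,0,-1,0,0,0,0,-1,0,0,0,0,-1,0,0,0,0,-1,0,0,0,0,-1,0,0,0,0,-1,0,0,0,0,-1,0,0,0]

```text
time: 9.55
eef_pos: [0.5383, -0.1891, 0.193]
tcp_rot: [0.691, 0.723, -0.0, -0.001]
contact_force: [1.6, 0.5, -0.9]
opening: 0.002
finger_force: 0.0
```

>>> arm_command:
  steps: [0,-1,0,0,0,0,-1,0,0,0,0,-1,0,0,0,0,-1,0,0,0,0,-1,0,0,0,0,-1,0,0,0,0,-1,0,0,0,0,-1,0,0,0]

```text
time: 10.22
eef_pos: [0.5476, -0.3888, 0.1925]
tcp_rot: [0.691, 0.723, 0.0, -0.001]
contact_force: [1.0, -0.0, 0.2]
opening: 0.001
finger_force: 0.0
```

```bash
python3 - <<'E'
from go import *
delta(P('l',-.16,.02),.2,1.6187)
E
```

```text
t 10.22 pos [ 0.5476 -0.3888  0.1925] psi 1.6157 rows xyz [-1.96 -1.08 -0.3 ] spin -0.03 F [ 1.  -0.   0.2] op 0.001 q [-0.77  0.31  1.62  0.    1.22 -0.81]
```

>>> arm_command:
  steps: [0,-0.9,-0.5,0,0,0,-1,-0.5,0,0,0,0,0,0,0,0,0,0,0,0]

```text
time: 10.55
eef_pos: [0.5241, -0.4375, 0.1926]
tcp_rot: [0.692, 0.722, 0.0, -0.001]
contact_force: [0.4, 0.7, -0.1]
opening: -0.003
finger_force: 0.0
```

```bash
python3 - <<'E'
from go import *
delta(P('l',-.118,.022),.1,1.6187)
M=model('wrist')
snap('wrist','w4.png',s=1.56)
for nm,p in(('fixend',(-.09,.016,.058)),('tail',(-.116,-.003,.057)),('tailend',(-.134,-.003,.057)),('c00',(-.03,-.058,.01)),('c01',(-.03,.058,.01)),('pivot',(.028,0,.058))):
    print(nm,w2px('wrist',[*P('l',*p[:2]),p[2]],M)*1.5625)
E
```

```text
t 10.55 pos [ 0.5241 -0.4375  0.1926] psi 1.6133 rows xyz [ 1.61 -0.14  3.71] spin -0.05 F [ 0.4  0.7 -0.1] op -0.003 q [-0.84  0.33  1.59  0.    1.22 -0.89]
fixend [401.15098116 159.33424848]
tail [437.02504875 209.8813153 ]
tailend [436.46109964 243.45375455]
c00 [529.93035301  47.99525031]
c01 [326.84190118  49.25091124]
pivot [ 435.94843664 -113.21768722]
```

View pics/w4.png

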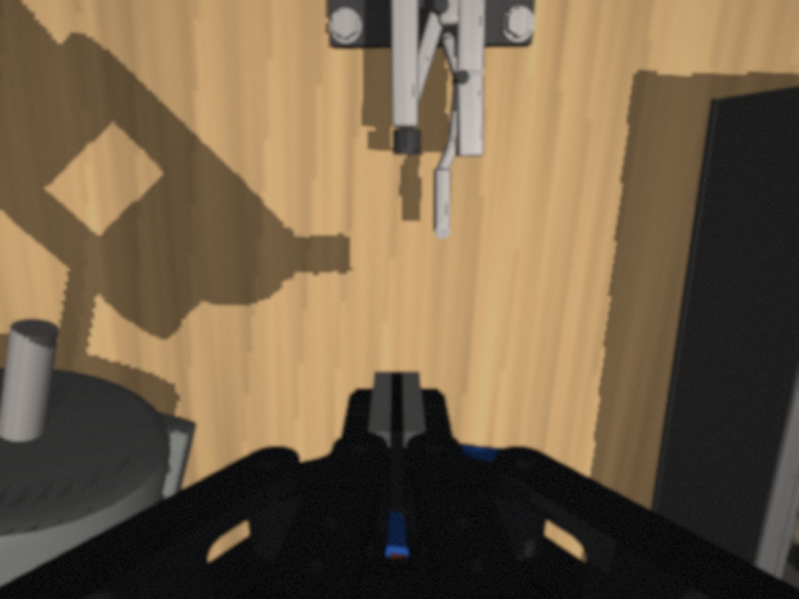

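```bash
python3 - <<'E'
from go import *
p=P('l',.002,-.002);print(p)
s=open('go.py').read().replace(".5351,-.2783","%.4f,%.4f"%tuple(p));open('go.py','w').write(s)
V['l']=(p,1.6187)
delta(P('l',-.118,.024),.03,1.6187)
E
```

```text
[ 0.53700193 -0.27620652]
t 10.60 pos [ 0.5246 -0.4366  0.1928] psi 1.6148 rows xyz [ 1.65 -0.16  6.52] spin -0.04 F [-0.5 -0.3 -0.3] op 0.003 q [-0.84  0.33  1.59  0.    1.22 -0.89]
```

>>> arm_command:
  steps: [0,0.8,-0.16,0,-0.04,0,0.85,0,1,0,0,0,0,1,0,0,0,0,1,0,0,0,0,1,0,0,0,0,1,0,0,0,0,1,0,0,0,0,0.5,0]

```text
time: 11.27
eef_pos: [0.5179, -0.3926, 0.0277]
tcp_rot: [0.689, 0.725, 0.0, -0.003]
contact_force: [-0.1, 0.9, -0.4]
opening: 0.0
finger_force: 0.0
```

>>> arm_command:
  steps: [0,0,0.15,0,0,0,0,0.15,0,0,0,0,0.1,0,0,0,0,0.1,0,0,0,0,0.1,0,0]

```text
time: 11.68
eef_pos: [0.535, -0.3964, 0.0339]
tcp_rot: [0.689, 0.724, -0.0, 0.002]
contact_force: [-0.6, -0.4, 0.2]
opening: 0.003
finger_force: 0.8
```

>>> arm_command:
  steps: [0,0,0.1,0,0,0,0,0.1,0,0,0,0,0.1,0,0,0,0,0.1,0,0]

```text
time: 12.02
eef_pos: [0.5442, -0.3954, 0.0324]
tcp_rot: [0.69, 0.724, -0.0, 0.001]
contact_force: [-2.4, -1.1, 1.2]
opening: -0.003
finger_force: 0.8
```

>>> arm_command:
  steps: [0,0,0.1,0,0,0,0,0.1,0,0,0,0,0,0,0]

```text
time: 12.27
eef_pos: [0.5495, -0.3939, 0.0314]
tcp_rot: [0.689, 0.724, 0.0, -0.0]
contact_force: [-0.1, -0.6, -0.4]
opening: -0.004
finger_force: 0.0
```

>>> arm_command:
  steps: [0,0,-0.5,-0.3,0,0,0,0,-1,0,0,0,0,-1,0,0,0,0,-1,0,0,0,0,-1,0,50,0,0,-1,0,100,0,0,-1,0,100,1,0.5,-0.2,0]

```text
time: 12.93
eef_pos: [0.5484, -0.3742, 0.2002]
tcp_rot: [0.691, 0.723, -0.001, 0.005]
contact_force: [0.2, -0.2, 1.2]
opening: 0.422
finger_force: 0.0
```

>>> arm_command:
  steps: [100,1,0,0,0,100,0,0,0,0,100,0,0,0,0]

```text
time: 13.18
eef_pos: [0.5466, -0.3432, 0.1941]
tcp_rot: [0.689, 0.725, 0.0, -0.0]
contact_force: [0.1, -0.6, 0.1]
opening: 0.844
finger_force: 0.0
```

```bash
python3 - <<'E'
from go import *
delta(P('l',.11,0),.2,.0479)
M=model('wrist')
snap('wrist','w5.png',s=1.56)
for nm,p in(('drill',(.11,0,.062)),('c10',(.15,-.058,.01)),('c00',(-.03,-.058,.01)),('c01',(-.03,.058,.01)),('pivot',(.028,0,.058))):
    print(nm,w2px('wrist',[*P('l',*p[:2]),p[2]],M)*1.5625)
E
```

```text
t 13.18 pos [ 0.5466 -0.3432  0.1941] psi 1.6218 rows xyz [ 7.1  -0.23 -0.23] spin 15.74 F [ 0.1 -0.6  0.1] op 0.844 q [-0.72  0.25  1.69  0.    1.2  -0.77]
drill [383.51094996 -92.60461587]
c10 [ 496.43778286 -137.76597705]
c00 [479.4821519  209.37384452]
c01 [293.70129965 208.76609195]
pivot [384.41465363 103.25557196]
```

View pics/w5.png

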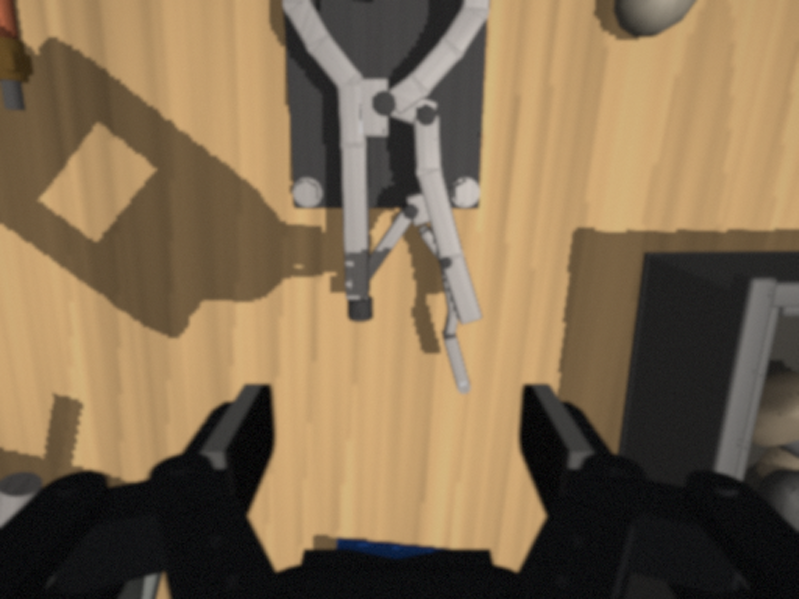

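>>> arm_command:
  steps: [100,1,0,0,0,100,1,0,0,0,100,1,0,0,0,100,1,0,0,0,82,1,0,0,0,82,1,0,0,0,82,1,0,0,0,82,0,-1,0,0]

```text
time: 13.9
eef_pos: [0.5146, -0.1684, 0.1941]
tcp_rot: [0.688, 0.725, 0.001, -0.0]
contact_force: [-0.7, -0.4, 0.2]
opening: 0.819
finger_force: 0.0
```

>>> arm_command:
  steps: [82,0,-1,0,1,82,0,0,0,1,82,0,0,0,1,82,0,0,0,1,82,0,0,0,1,82,0,0,0,1,82,0,0,0,1,82,0,0,0,1]

```text
time: 14.57
eef_pos: [0.4878, -0.1732, 0.1939]
tcp_rot: [0.918, 0.396, -0.0, -0.0]
contact_force: [0.1, 0.5, -0.1]
opening: 0.82
finger_force: 0.0
```

>>> arm_command:
  steps: [82,0,0,0,1,82,0,0,0,1,82,0,0,0,1,82,0,0,0,1,82,0,0,0,1,82,0,0,0,1,82,0,0,0,1,82,0,0,0,0.74]

```text
time: 15.23
eef_pos: [0.4878, -0.1732, 0.1939]
tcp_rot: [1.0, 0.02, -0.0, -0.0]
contact_force: [0.3, 0.2, 0.8]
opening: 0.819
finger_force: 0.0
```

>>> arm_command:
  steps: [82,0,0,0,0,82,0,0,0,0]

```text
time: 15.4
eef_pos: [0.4878, -0.173, 0.194]
tcp_rot: [1.0, 0.023, -0.0, -0.0]
contact_force: [-0.2, -0.0, 0.9]
opening: 0.822
finger_force: 0.0
```

```bash
python3 - <<'E'
from go import *
delta(P('l',.11,0),.1,.0479)
M=model('wrist')
snap('wrist','w6.png',s=1.56)
for nm,p in(('drilltop',(.11,0,.062)),('end+',(.134,0,.048)),('end-',(.086,0,.048)),('c10',(.15,-.058,.01)),('c11',(.15,.058,.01))):
    print(nm,w2px('wrist',[*P('l',*p[:2]),p[2]],M)*1.5625)
E
```

```text
t 15.40 pos [ 0.4878 -0.173   0.194 ] psi 0.0469 rows xyz [ 1.77 -0.18  3.76] spin -0.01 F [-0.2 -0.   0.9] op 0.822 q [-0.54 -0.03  1.99 -0.    1.18  0.99]
drilltop [388.6527736  206.91032539]
end+ [345.42150459 204.11838412]
end- [432.74468406 204.03882634]
c10 [321.50339581  97.32412465]
c11 [329.23527516 287.9286671 ]
```

View pics/w6.png

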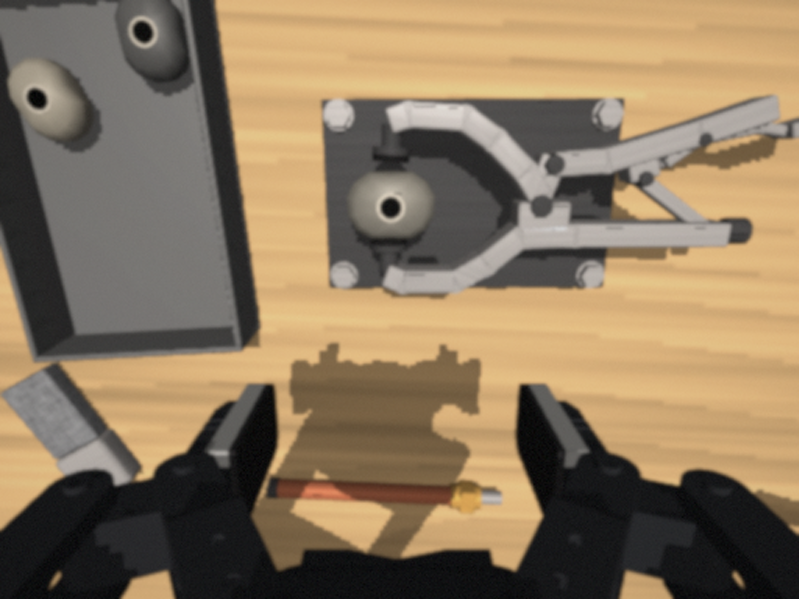

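>>> arm_command:
  steps: [82,0.9,-0.14,0.5,0,82,0.87,0,1,0,82,0,0,1,0,82,0,0,1,0,82,0,0,1,0,82,0,0,1,0,82,0,0,0.6,0,82,0,0,0.6,0]
  squeeze: 30

```text
time: 16.12
eef_pos: [0.5312, -0.1667, 0.025]
tcp_rot: [1.0, 0.024, -0.001, -0.0]
contact_force: [0.1, 0.2, -0.1]
opening: 0.82
finger_force: 0.0
```

```bash
python3 - <<'E'
from go import *
delta(P('l',.109,0),.026,.0479)
E
```

```text
t 16.12 pos [ 0.5312 -0.1667  0.025 ] psi 0.0472 rows xyz [ 0.02  0.03 -0.04] spin -0.01 F [ 0.1  0.2 -0.1] op 0.820 q [-0.49  0.29  1.99 -0.    0.86  1.04]
```

>>> arm_command:
  steps: [72,0,0.03,0,0,64,0,0,0,0,58,0,0,0,0,52,0,0,0,0,48,0,0,0,0,45,0,0,0,0,45,0,0,0,0]

```text
time: 16.7
eef_pos: [0.5328, -0.168, 0.0281]
tcp_rot: [1.0, 0.023, 0.001, 0.001]
contact_force: [-0.3, -0.7, 3.5]
opening: 0.556
finger_force: 31.2
```

>>> arm_command:
  steps: [45,0,0,-0.3,0,45,0,0,-0.5,0,45,0,0,-0.8,0,45,0,0,-0.8,0,45,0,0,-0.8,0,45,0,0,-0.8,0,45,0,0,0,0,45,0,0,0,0]

```text
time: 17.37
eef_pos: [0.5324, -0.1678, 0.1282]
tcp_rot: [1.0, 0.023, 0.001, 0.001]
contact_force: [0.8, 0.2, -1.8]
opening: 0.554
finger_force: 32.7
```

```bash
python3 - <<'E'
from go import *
M=model('wrist')
delta(P('t',-.045,0),.1,.0985)
snap('wrist','w7.png',s=1.56)
for p in((-.11,-.065),(-.11,.065),(.11,-.065)):
    print(w2px('wrist',[*P('t',*p),.045],M)*1.5625)
# w6 camera: rebuild from pose shift not needed; top refine of hole count
E
```

```text
t 17.37 pos [ 0.5324 -0.1678  0.1282] psi 0.0459 rows xyz [-1.17 -6.35  1.12] spin -0.53 F [ 0.8  0.2 -1.8] op 0.554 q [-0.49  0.14  1.95 -0.    1.05  1.04]
[219.51489092 485.97297211]
[-32.47379349 497.4122228 ]
[133.13476459  -1.0277645 ]
```

View pics/w7.png

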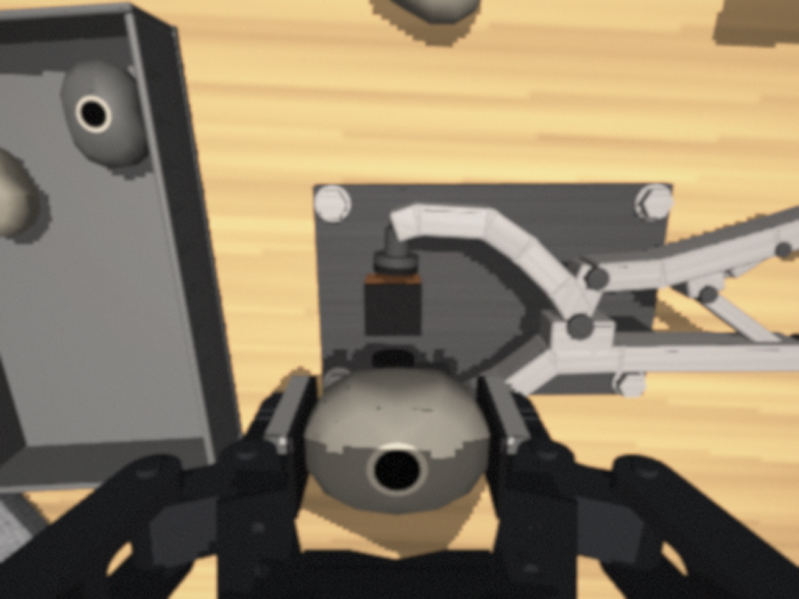

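>>> arm_command:
  steps: [45,0,-0.5,0,-0.27,45,-0.15,-0.8,0,-0.26,45,-0.25,-0.8,0,0,45,-0.25,-0.8,0,0,45,-0.25,-0.8,0,0,45,-0.2,-0.8,0,0,45,0,-0.8,0,0,45,0,-0.7,0,0]

```text
time: 18.08
eef_pos: [0.4887, -0.0186, 0.1247]
tcp_rot: [0.999, 0.05, -0.002, -0.001]
contact_force: [0.8, -0.5, -0.6]
opening: 0.556
finger_force: 32.6
```

```bash
python3 - <<'E'
from go import *
delta(P('t',-.045,0),.008,.0985)
E
```

```text
t 18.08 pos [ 0.4887 -0.0186  0.1247] psi 0.1002 rows xyz [ 0.34 -0.27  4.67] spin 0.02 F [ 0.8 -0.5 -0.6] op 0.556 q [-0.25 -0.01  2.11  0.    1.04  1.22]
```

>>> arm_command:
  steps: [45,0.34,-0.25,0,0,45,0,0,0.8,0,45,0,0,0.9,0,45,0,0,0.9,0,45,0,0,0.8,0,45,0,0,0.6,0,45,0,0,0.4,0,45,0,0,0,0]

```text
time: 18.75
eef_pos: [0.4966, -0.0132, 0.0136]
tcp_rot: [0.999, 0.05, -0.003, -0.001]
contact_force: [-0.1, -0.5, -1.1]
opening: 0.558
finger_force: 32.6
```

>>> arm_command:
  steps: [45,0,0,0.1,0,45,0,0,0.1,0,45,0,0,0,0]

```text
time: 19.0
eef_pos: [0.4994, -0.0139, 0.0123]
tcp_rot: [0.999, 0.049, 0.001, 0.0]
contact_force: [-0.0, -0.4, -1.4]
opening: 0.551
finger_force: 32.6
```

>>> arm_command:
  steps: [45,0,0,0.1,0,45,0,0,0.1,0,45,0,0,0,0]

```text
time: 19.25
eef_pos: [0.4988, -0.0138, 0.0068]
tcp_rot: [0.999, 0.049, 0.0, 0.0]
contact_force: [0.4, -0.4, -1.2]
opening: 0.551
finger_force: 32.6
```

>>> arm_command:
  steps: [45,0,0,0.08,0,45,0,0,0.08,0,45,0,0,0,0]

```text
time: 19.5
eef_pos: [0.4985, -0.0137, 0.0025]
tcp_rot: [0.999, 0.049, -0.0, -0.0]
contact_force: [-0.5, -0.3, -0.9]
opening: 0.556
finger_force: 32.6
```

>>> arm_command:
  steps: [45,0,0,0.06,0,45,0,0,0.04,0,45,0,0,0,0]

```text
time: 19.75
eef_pos: [0.4989, -0.0138, 0.0015]
tcp_rot: [0.999, 0.049, -0.001, -0.0]
contact_force: [-3.8, 0.5, 8.2]
opening: 0.557
finger_force: 37.5
```

>>> arm_command:
  steps: [56,0,0,-0.03,0,58,0,0,0,0,62,0,0,0,0,68,0,0,0,0,72,0,0,0,0,72,0,0,0,0]

```text
time: 20.25
eef_pos: [0.4988, -0.0138, 0.0009]
tcp_rot: [0.999, 0.049, -0.0, -0.0]
contact_force: [0.3, -0.1, -0.1]
opening: 0.719
finger_force: 0.0
```

>>> arm_command:
  steps: [72,0,0,-0.3,0,72,0,0,-0.6,0,72,0,0,-1,0,72,0,0,-1,0,72,0,0,-1,0,72,0,0,-1,0,72,0,0,-1,0,72,0,0,-1,0]

```text
time: 20.92
eef_pos: [0.4986, -0.0137, 0.1754]
tcp_rot: [0.999, 0.049, 0.0, 0.0]
contact_force: [0.3, -0.4, -0.3]
opening: 0.722
finger_force: 0.0
```

```bash
python3 - <<'E'
from go import *
snap('wrist','w8.png'); snap('side','s2.png'); snap('top','t3.png')
M=model('wrist'); print(w2px('wrist',[*P('t',-.045,0),.032],M), w2px('top',[*P('t',-.045,0),.032]))
a=cv2.imread('pics/raw_s2.png')[165:365,160:370]; b=cv2.imread('pics/raw_t3.png')[160:265,110:430]
b=cv2.resize(b,None,fx=2.4,fy=2.4,interpolation=cv2.INTER_CUBIC);a=cv2.resize(a,None,fx=1.65,fy=1.65)
c=cv2.resize(cv2.imread('pics/raw_w8.png'),(b.shape[1]-a.shape[1],a.shape[0]))
cv2.imwrite('pics/fin.png',np.vstack([b,np.hstack([a,c])]));print(b.shape,a.shape)
delta(P('t',-.045,0),.3,.0985)
E
```

```text
[249.70789701 186.1807578 ] [281.71131245 226.8431466 ]
(252, 768, 3) (330, 346, 3)
t 21.07 pos [ 0.5004 -0.0141  0.1767] psi 0.0989 rows xyz [-0.13 -0.14 -4.93] spin 0.0 F [-0.3 -0.3  0.2] op 0.719 q [-0.23 -0.05  2.05  0.    1.14  1.24]
```

View pics/fin.png

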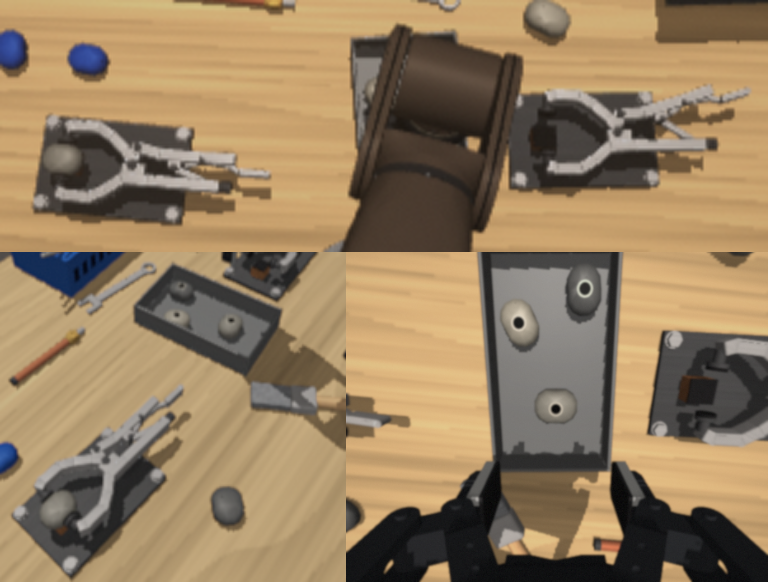

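The closing picture shows the left vice shut on the grey blank, with its handles parallel and together. The right vice is open with an empty rest. The drilled pebble lies flat on the tray floor at about (555,405), with the two finished stones beside it and nothing touching the gripper.

```bash
python3 -c "
from h import *
print(ctrl.sign_off())"
```

```text
the job is handed in; nothing more can be done
None
```

The job is handed in at about 21 s: the open vice is locked on the undrilled pebble, the other vice has been released and sprung open, and its drilled pebble lies on the tray floor with the finished ones.

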